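# Find the rocking pan lid and seat it

### The arm

A 6-joint arm with a two-finger parallel gripper is mounted at the origin on the work surface. World frame = base frame: x ahead of the robot, y to its left, z up, the work surface at z = 0. Lengths are in m, angles in rad, forces in N, time in s.
With the tool pointing down it reaches from about 0.275 to 0.75 m from the base axis. Payload 10.2 kg.
Tool frame: the origin (TCP) lies at the very end of the fingers, on their centre line; the grasp point (between the pads) lies 19 mm behind it; z points along the fingers, y is the line along which they close (so a half turn about z gives the same grasp; the last joint's range is limited). The gripper opens to 88 mm and grips with 3 to 60 N. Pads are 18 mm wide; open, the fingers measure 123 mm over their backs; the gripper's body (75 mm by 187 mm) begins 45 mm behind the grasp point.
Start: joints at [0.9, 0.313, 1.498, -0, 1.331, -0.223], TCP at [0.227, 0.473, 0.239] pointing down, gripper open.
Joint ranges: [-2.94, 2.94], [-0.97, 2.17], [0.19, 2.56], [-1.23, 4.37], [0.02, 3.11], [-2.88, 2.88]. Speed limits (rad/s): [2.39, 2.39, 3.01, 3.14, 3.14, 3.14].

### API

Orientations are given as a unit quaternion [x, y, z, w].
In Python, from plant import manip, eyes, job_done gives the robot as it stands. The module is installed in compiled form; this text tells all that it offers.
- The arm moves only by the shell command python3 -m creep 'ROWS' [FORCE]. ROWS is JSON, a list of rows, each an object with "grip": the closure, from 0 (fully open) to 1 (shut); "travel": the shift along the world's x, y, z in cm, a list of three; "turn": the turn, a rotation vector about the world's x, y, z in rad, a list of three. A call has 1 to 8 rows; each row shifts and turns the commanded pose from where the row before left it; what a row does not reach is not made up. A row lasts 1/8 s, in which the tool goes at most 62.5 mm and 10.7 degrees, less where a joint would pass 70% of its speed; a pose out of reach is approached as far as the arm can. A call with a gripper value outside its range is refused whole. The fingers move at their own pace and stop on an object; FORCE is the grip in N (left out, the last holds). Time passes only in rows, so rows that do not move let the fingers close. It gives the time, the measured TCP pose, the force, the opening and the grip force at its end, in the units of the state.
- manip.get_obs(): the state, without advancing time (a new reading comes with each control period).
- eyes.get_image(name): name is "side" or "top" or "wrist"; returns the picture (384x512x3 uint8, red, green, blue); there is no depth.
- eyes.calibration(name): a dict with "camera_matrix" (3x3 intrinsics, pixels), "R" (3x3) and "t" (3): a world point X has camera coordinates R X + t; the wrist camera has in their place "mount" (4x4, takes a point from camera to tool coordinates, whose origin is the TCP and whose axes are the flange's). Camera axes: x right, y down, z forward; pixel columns grow to the right and rows downward; lengths in m; the calibration is good to about 2 mm. The wrist camera is an equidistant fisheye: a pixel r from the principal point sees the ray r / f radians off the axis. A picture is of the moment at which its call begins: read the wrist's pose just before it. calibration takes no time and is no camera call.
- job_done(): hands the job in; it is judged then, once.
The state is a dict: "clock": time; "q": joint angles; "joint_velocities": joint speeds; "tau": joint torques, N m; "tcp_pos": TCP position; "ee_rot": TCP orientation; "force": force on the tool from outside, world axes, zero at the start; "ft_torque": the same for the moment, N m; "grip_width": opening from 0.0 (shut) to 1.0 (fully open); "grasp_force": force on a finger pad.
Only numpy, scipy, OpenCV 4.12 (cv2) and the standard library are available. Lean on these libraries where they do the work, as an engineer would, in place of code of your own. Each camera call takes 0.05 s, during which the arm holds its last target. There are 200 camera calls.

### The job

One of the four steel lids on the small pans of the hot well is not seated and rocks on its seal: press slowly and lightly on an end of one lid after another until you find the one that tips under your fingertips, then press that lid down firmly in its middle until it is fully home and rocks no more. Only feel the lids that sit tight, never lean hard on them, and lift no lid: this is fingertip work. Leave the bottles, spoon and everything else where they are, and finish clear of the lids.

Things in the scene. Friction and masses are not known exactly. Their poses are not given: they have to be found in the camera images.
- well: counter-top hot well of stainless steel, 360 mm (x) by 660 mm (y), on screw feet set to differing heights; origin under its centre, deck 130 mm above the origin, x away from the robot. Along its deck lie five small pans side by side, 116 mm apart along y and centred 20 mm nearer the robot than its centre; four are lidded, one is open with lemons in it, in any order
- lid_1: one of four lids alike: steel with a dark-blue silicone seal round the edge, 176 x 106 mm; origin at the middle of its flat top, x along its length (away from the robot), y left, z up. A recess 70 mm long (x), 60 mm wide, 12 mm deep in the middle is bridged along y by a flush grip bar 24 mm wide (x), centred on the origin; flat ends reach from 35 to 85 mm along x on both sides
- lid_1_drop (a joint): how far the middle of lid_1 has gone down since the start, in m: 0 as found on every lid, loose or tight, positive down, negative if raised. The pans stand a few mm unevenly in the deck: a lid's height does not tell if it is seated
- lid_2: like lid_1 in looks, size and axes. Of all four: a lid that sits tight hardly yields, about 1 mm at 6 N wherever it is pressed; feel it slowly (about 20 mm/s, stopping at 5 N): more than about 15 N is leaning too hard on it
- lid_2_drop (a joint): how far the middle of lid_2 has gone down since the start, in m: 0 as found on every lid, loose or tight, positive down, negative if raised. The pans stand a few mm unevenly in the deck: a lid's height does not tell if it is seated
- lid_3: like lid_1 in looks, size and axes. Of all four: the loose one, whichever it is, lies level like the others; pressed 40 mm or more along x from its middle it tips at about 2 N until the pressed end is 5 to 6 mm lower (about 4 degrees), and levels again when let go
- lid_3_drop (a joint): how far the middle of lid_3 has gone down since the start, in m: 0 as found on every lid, loose or tight, positive down, negative if raised. The pans stand a few mm unevenly in the deck: a lid's height does not tell if it is seated
- lid_4: like lid_1 in looks, size and axes. Of all four: the loose one, pressed in its middle, begins to go down at about 12 N and is fully home, 6 mm lower, at about 20 N; it then stays down and no longer tips
- lid_4_drop (a joint): how far the middle of lid_4 has gone down since the start, in m: 0 as found on every lid, loose or tight, positive down, negative if raised. The pans stand a few mm unevenly in the deck: a lid's height does not tell if it is seated
- sauce_red: red squeeze bottle, 56 mm across, 175 mm tall, standing on the deck behind the pans; origin at its foot. Leave it alone
- sauce_yellow: yellow squeeze bottle, 56 mm across, 175 mm tall, standing on the deck behind the pans; origin at its foot. Leave it alone
- spoon: serving spoon with a black handle, 240 mm long, lying on the front ledge of the deck, between the pans and the robot; origin near the middle of its length. Leave it alone
- bowl: small steel bowl, 120 mm across, 55 mm tall, on the table right of the well; origin under its centre. Leave it alone
- pepper_mill: dark wooden pepper mill, 56 mm across, 172 mm tall, standing on the deck behind the pans; origin at its foot. Leave it alone
- spice_jar: spice jar with a black cap, 50 mm across, 95 mm tall, standing on the deck behind the pans; origin at its foot. Leave it alone
- spatula: spatula with a black handle lying on the table left of the well; origin near the middle of its length. Leave it alone

How it is judged:
On the way:
1. the loose lid is pressed on one side and tips under the fingertips (more than 2.3 degrees) (((angle between lid_1's own z axis and vertical above 0.04 rad and contact force between the fingers and lid_1 above 0.5 N) or (angle between lid_2's own z axis and vertical above 0.04 rad and contact force between the fingers and lid_2 above 0.5 N) or (angle between lid_3's own z axis and vertical above 0.04 rad and contact force between the fingers and lid_3 above 0.5 N) or (angle between lid_4's own z axis and vertical above 0.04 rad and contact force between the fingers and lid_4 above 0.5 N))), for 0.1 s.
At the end, for the whole second after the job is handed in: the loose lid has gone down at least 4.5 mm of its 6 mm and all four lids lie level within 0.9 degrees, none raised by more than 1.5 mm; the bottles, spoon, bowl, mill, jar and spatula are within 30 mm of where they were (value of joint any of lid_1_drop, lid_2_drop, lid_3_drop, lid_4_drop above 0.0045 m and angle between each of lid_1, lid_2, lid_3, lid_4's own z axis and vertical below 0.015 rad and value of joint each of lid_1_drop, lid_2_drop, lid_3_drop, lid_4_drop above -0.0015 m and distance of each of sauce_red, sauce_yellow, spoon, bowl, pepper_mill, spice_jar, spatula from where it was at the start of the episode below 0.03 m); the robot touches nothing.
It fails at once if a lid that sits tight (it has neither gone down 3.2 mm nor tipped 1.7 degrees) is pressed with more than 20 N ((contact force between anything else and lid_1 above 20 N and value of joint lid_1_drop below 0.0032 m and angle between lid_1's own z axis and vertical below 0.03 rad) or (contact force between anything else and lid_2 above 20 N and value of joint lid_2_drop below 0.0032 m and angle between lid_2's own z axis and vertical below 0.03 rad) or (contact force between anything else and lid_3 above 20 N and value of joint lid_3_drop below 0.0032 m and angle between lid_3's own z axis and vertical below 0.03 rad) or (contact force between anything else and lid_4 above 20 N and value of joint lid_4_drop below 0.0032 m and angle between lid_4's own z axis and vertical below 0.03 rad)).
It fails at once if a lid is lifted by more than 4 mm (value of joint any of lid_1_drop, lid_2_drop, lid_3_drop, lid_4_drop below -0.004 m).
It fails at once if a bystander is moved by more than 30 mm (distance of any of sauce_red, sauce_yellow, spoon, bowl, pepper_mill, spice_jar, spatula from where it was at the start of the episode above 0.03 m).
It also fails if it takes over 48 s, if anything falls off the work surface, if the arm or the gripper's body presses on something with over 40 N, if the wrist force passes 120 N, or if a joint passes its speed limit or range.

## Working session

There is one attempt and no reset: what is moved stays moved. The work goes in short steps, Python scripts to look and compute and a shell command to move; the robot and the scene stay as the last step left them, time stands still between calls to the robot, and variables do not carry over. Pictures are saved under pics/ and viewed, at most 10 in all, crops included, and the job is handed in when it is done.

```bash
mkdir -p pics
python3 - <<'E'
from plant import manip, eyes
import cv2,numpy as np
o=manip.get_obs(); print({k:np.round(v,3) for k,v in o.items()})
for n in("top","side"):
    cv2.imwrite(f"pics/{n}0.png",eyes.get_image(n)[:,:,::-1]); c=eyes.calibration(n); print(n,{k:np.round(v,3).tolist() for k,v in c.items()})
E
```

```text
{'clock': np.float64(0.0), 'q': array([ 0.9  ,  0.313,  1.498, -0.   ,  1.331, -0.223]), 'joint_velocities': array([ 0.   , -0.002, -0.   , -0.   ,  0.001,  0.001]), 'tau': array([ 1.0000e-03, -4.0222e+01, -2.5227e+01,  7.0000e-02,  3.5000e-02,
       -0.0000e+00]), 'tcp_pos': array([0.227, 0.473, 0.238]), 'ee_rot': array([ 0.222,  0.975, -0.001, -0.   ]), 'force': array([ 0.347, -0.324,  0.244]), 'ft_torque': array([ 0.082, -0.007,  0.012]), 'grasp_force': np.float64(0.0), 'grip_width': np.float64(0.997)}
top {'camera_matrix': [[432.677, 0.0, 247.957], [0.0, 432.677, 183.639], [0.0, 0.0, 1.0]], 'R': [[-0.006, -1.0, -0.012], [-0.998, 0.007, -0.062], [0.062, 0.011, -0.998]], 't': [0.025, 0.584, 1.825]}
side {'camera_matrix': [[447.647, 0.0, 254.867], [0.0, 447.647, 197.743], [0.0, 0.0, 1.0]], 'R': [[0.978, -0.207, -0.017], [-0.144, -0.617, -0.773], [0.149, 0.759, -0.634]], 't': [-0.56, 0.172, 1.662]}
```

View pics/top0.png

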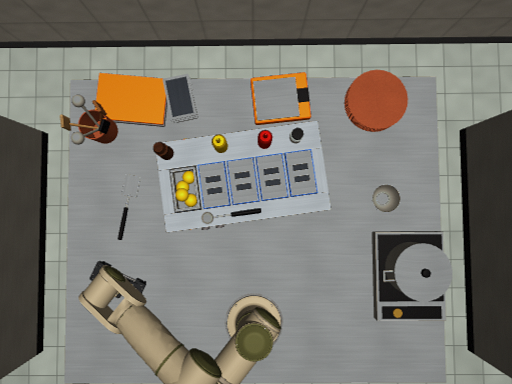

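View pics/side0.png

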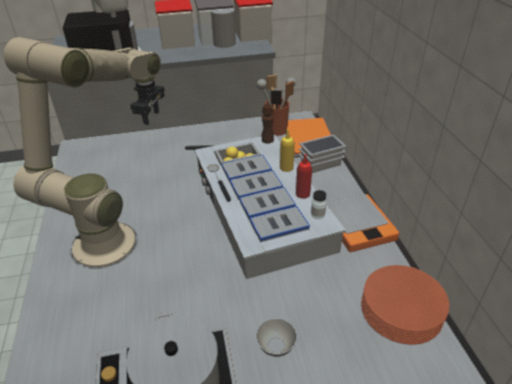

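The top view shows the lemons at about (185,187) on the left, with four lids to the right at about (213,185), (243,180), (272,176) and (301,172). The well is turned about 8°. In the side view the same lids sit at about (245,165), (257,182), (266,202) and (278,223). Next I'll locate their centres in both views and triangulate.

Run:
```python
from plant import eyes
import cv2,numpy as np
C={};P={}
for n,s in(("top",-1),("side",1)):
    im=cv2.imread(f"pics/{n}0.png"); h=cv2.cvtColor(im,cv2.COLOR_BGR2HSV)
    m=cv2.inRange(h,(100,70,40),(130,255,255)); 
    cs,hi=cv2.findContours(m,cv2.RETR_CCOMP,cv2.CHAIN_APPROX_NONE)
    L=[cv2.minAreaRect(c) for c,k in zip(cs,hi[0]) if k[3]>=0 and cv2.contourArea(c)>250]
    # centre by diagonal crossing of quad
    Q=[]
    for c,k in zip(cs,hi[0]):
        if k[3]>=0 and cv2.contourArea(c)>250:
            M=cv2.moments(c); Q.append((M['m10']/M['m00'],M['m01']/M['m00'],cv2.contourArea(c)))
    Q.sort(); print(n,np.round(Q,1).tolist())
    P[n]=np.array(Q)[:,:2]; C[n]=eyes.calibration(n)
if len(P['top'])==len(P['side'])==4:
    pm=[np.array(C[n]['camera_matrix'])@np.c_[C[n]['R'],C[n]['t']] for n in("top","side")]
    X=cv2.triangulatePoints(*pm,P['top'].T,P['side'].T); X=(X[:3]/X[3]).T; print(X.round(4))
    v=X[0]-X[3]; print("yaw",np.arctan2(-v[0],v[1]), np.diff(X,axis=0).round(4))
```

```text
top [[271.5, 176.4, 1107.0], [300.6, 172.3, 1105.0]]
side []Traceback (most recent call last):
  File "<stdin>", line 15, in <module>
IndexError: too many indices for array: array is 1-dimensional, but 2 were indexed
```

Run:
```python
from plant import eyes
import cv2,numpy as np
C={};P={}
for n,box in(("top",(150,120,335,235)),("side",(190,135,345,270))):
    im=cv2.imread(f"pics/{n}0.png"); h=cv2.cvtColor(im,cv2.COLOR_BGR2HSV)
    m=cv2.inRange(h,(0,0,0),(180,90,110)); x0,y0,x1,y1=box; k=np.zeros_like(m);k[y0:y1,x0:x1]=255; m&=k
    N,l,st,ce=cv2.connectedComponentsWithStats(m)
    print(n,[(np.round(c,1).tolist(),int(s[4])) for c,s in zip(ce[1:],st[1:]) if s[4]>15])
    b=cv2.inRange(h,(100,60,30),(130,255,255))&k
    v=np.hstack([cv2.resize(q[y0:y1,x0:x1] if q.ndim==3 else cv2.cvtColor(q[y0:y1,x0:x1],8),(390,300),interpolation=0) for q in(im,b)])
    cv2.imwrite(f"pics/{n}_c.png",v)
a,b=[cv2.imread(f"pics/{n}_c.png") for n in("top","side")]; cv2.imwrite("pics/c.png",np.vstack([a,b]))
```

```text
top [([158.8, 124.5], 30), ([296.4, 134.5], 139), ([300.1, 166.5], 92), ([190.7, 189.8], 129), ([270.7, 170.5], 91), ([178.1, 176.0], 67), ([241.6, 174.6], 89), ([212.8, 178.7], 89), ([301.6, 178.1], 88), ([272.4, 182.1], 88), ([243.3, 186.3], 91), ([214.1, 190.3], 87), ([177.0, 204.1], 21), ([245.9, 211.9], 152)]
side [([266.7, 138.9], 69), ([341.2, 137.6], 46), ([322.0, 144.4], 373), ([198.4, 146.6], 64), ([247.4, 148.7], 110), ([324.8, 159.2], 555), ([222.6, 153.5], 47), ([218.0, 158.6], 22), ([296.4, 155.5], 23), ([275.9, 243.8], 2526), ([251.8, 164.4], 43), ([240.6, 166.7], 42), ([261.9, 180.9], 51), ([250.0, 183.5], 49), ([224.1, 190.6], 100), ([296.6, 190.3], 18), ([319.4, 195.4], 132), ([273.1, 198.8], 60), ([260.8, 201.6], 59), ([244.8, 211.0], 17), ([317.0, 211.7], 91), ([285.6, 219.5], 71), ([272.8, 222.8], 72), ([276.4, 233.7], 68)]
```

View pics/c.png

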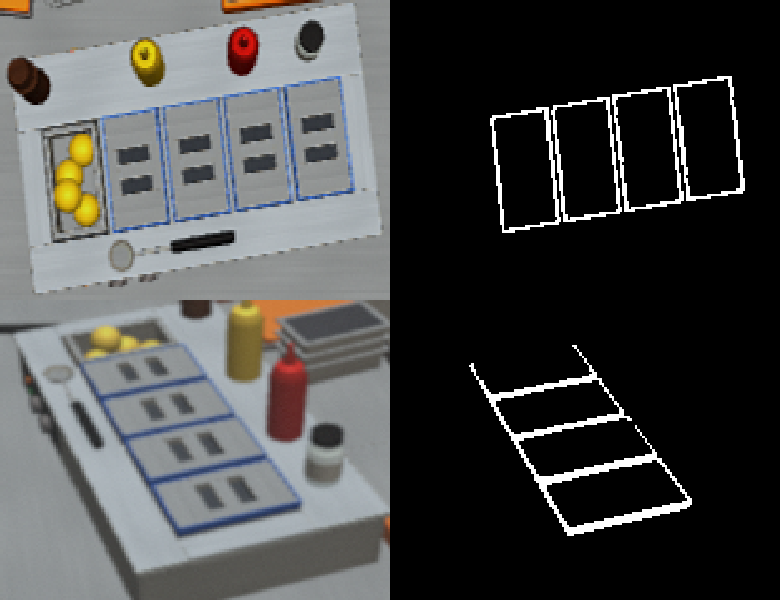

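The dark recess halves are clean in both views, one pair per lid, so I'll triangulate those.

Run:
```python
from plant import eyes
import cv2,numpy as np
T=np.array([[212.8,178.7],[241.6,174.6],[270.7,170.5],[300.1,166.5],[214.1,190.3],[243.3,186.3],[272.4,182.1],[301.6,178.1]])
S=np.array([[251.8,164.4],[261.9,180.9],[273.1,198.8],[285.6,219.5],[240.6,166.7],[250,183.5],[260.8,201.6],[272.8,222.8]])
pm=[np.array(c['camera_matrix'])@np.c_[c['R'],c['t']] for c in map(eyes.calibration,("top","side"))]
X=cv2.triangulatePoints(*pm,T.T,S.T); X=(X[:3]/X[3]).T
c=(X[:4]+X[4:])/2; print(c.round(4)); print((X[:4]-X[4:]).round(4)); print(np.diff(c,axis=0).round(4))
v=c[0]-c[3]; a=np.arctan2(-v[0],v[1]); print("yaw",a)
u=np.array([np.cos(a),np.sin(a)])
print("near-end 65mm", (c[:,:2]-.065*u).round(4))
```

```text
[[ 0.5729  0.1551  0.1559]
 [ 0.5879  0.0407  0.1558]
 [ 0.6035 -0.0741  0.1577]
 [ 0.6187 -0.1897  0.1562]]
[[ 0.0459  0.005   0.0001]
 [ 0.0467  0.0064 -0.0007]
 [ 0.0462  0.0062 -0.0007]
 [ 0.0459  0.0054  0.0009]]
[[ 0.0151 -0.1144 -0.0002]
 [ 0.0155 -0.1148  0.0019]
 [ 0.0153 -0.1156 -0.0014]]
yaw 0.13211551338867858
near-end 65mm [[ 0.5085  0.1466]
 [ 0.5235  0.0321]
 [ 0.539  -0.0826]
 [ 0.5543 -0.1983]]
```

```bash
python3 -m creep '[{"grip":1,"travel":[3.5,-4.1,0],"turn":[0,0,0.0725]},{"grip":1,"travel":[3.5,-4.1,0],"turn":[0,0,0.0725]},{"grip":1,"travel":[3.5,-4.1,0],"turn":[0,0,0.0725]},{"grip":1,"travel":[3.5,-4.1,0],"turn":[0,0,0.0725]},{"grip":1,"travel":[3.5,-4.1,0],"turn":[0,0,0.0725]},{"grip":1,"travel":[3.5,-4.1,0],"turn":[0,0,0.0725]},{"grip":1,"travel":[3.5,-4.1,0],"turn":[0,0,0.0725]},{"grip":1,"travel":[3.5,-4.1,0],"turn":[0,0,0.0725]}]' 20; python3 -m creep '[{"grip":1,"travel":[0,0,-1.5],"turn":[0,0,0]},{"grip":1,"travel":[0,0,-1.5],"turn":[0,0,0]},{"grip":1,"travel":[0,0,-1],"turn":[0,0,0]},{"grip":1,"travel":[0,0,0],"turn":[0,0,0]}]'
python3 - <<'E'
from plant import eyes,manip
import cv2,numpy as np
o=manip.get_obs(); print(np.round(o['q'],2),np.round(o['ee_rot'],3),np.round(o['force'],2))
c=eyes.calibration("wrist"); print(np.round(c['mount'],3).tolist())
cv2.imwrite("pics/w1.png",eyes.get_image("wrist")[:,:,::-1])
E
```

```text
clock: 1.1
tcp_pos: [0.5082, 0.1437, 0.2385]
ee_rot: [-0.067, 0.998, 0.0, -0.0]
force: [-0.1, 1.6, -0.3]
grip_width: 0.12
grasp_force: 0.0
clock: 1.6
tcp_pos: [0.5066, 0.146, 0.1981]
ee_rot: [-0.067, 0.998, 0.0, -0.001]
force: [-0.6, 0.0, -0.4]
grip_width: 0.006
grasp_force: 0.0
[ 0.06  0.35  1.55  0.    1.24 -1.65] [-0.067  0.998  0.    -0.001] [-0.58  0.02 -0.36]
[[0.001, -0.962, -0.272, 0.07], [1.0, 0.001, -0.0, 0.001], [0.0, -0.272, 0.962, -0.146], [0.0, 0.0, 0.0, 1.0]]
```

View pics/w1.png

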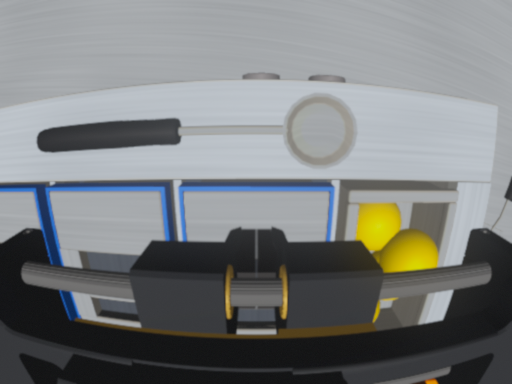

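The wrist view shows the fingertips, at about column 257, centred on lid A, whose seal spans columns 182–332. They are over its near end, so I'll go down slowly.

```bash
python3 -m creep '[{"grip":1,"travel":[0,0,-0.8],"turn":[0,0,0]},{"grip":1,"travel":[0,0,-0.8],"turn":[0,0,0]},{"grip":1,"travel":[0,0,-0.6],"turn":[0,0,0]},{"grip":1,"travel":[0,0,-0.2],"turn":[0,0,0]},{"grip":1,"travel":[0,0,-0.2],"turn":[0,0,0]},{"grip":1,"travel":[0,0,-0.2],"turn":[0,0,0]},{"grip":1,"travel":[0,0,0],"turn":[0,0,0]}]'
```

```text
clock: 2.52
tcp_pos: [0.5073, 0.1452, 0.1707]
ee_rot: [-0.066, 0.998, 0.0, 0.0]
force: [0.1, 0.5, 0.1]
grip_width: 0.003
grasp_force: 0.0
```

```bash
python3 -m creep '[{"grip":1,"travel":[0,0,-0.2],"turn":[0,0,0]},{"grip":1,"travel":[0,0,-0.1],"turn":[0,0,0]}]'; python3 -m creep '[{"grip":1,"travel":[0,0,-0.15],"turn":[0,0,0]}]'
```

```text
clock: 2.78
tcp_pos: [0.5073, 0.1452, 0.1676]
ee_rot: [-0.066, 0.998, -0.0, -0.0]
force: [1.0, -0.1, -0.6]
grip_width: 0.009
grasp_force: 0.0
clock: 2.9
tcp_pos: [0.5073, 0.1452, 0.1661]
ee_rot: [-0.066, 0.998, -0.0, -0.0]
force: [-0.1, -0.0, 0.1]
grip_width: 0.004
grasp_force: 0.0
```

```bash
python3 -m creep '[{"grip":1,"travel":[0,0,-0.1],"turn":[0,0,0]}]'
```

```text
clock: 3.02
tcp_pos: [0.5073, 0.1452, 0.1651]
ee_rot: [-0.066, 0.998, -0.0, -0.0]
force: [0.8, 0.9, 1.0]
grip_width: 0.008
grasp_force: 0.0
```

```bash
python3 -m creep '[{"grip":1,"travel":[0,0,-0.1],"turn":[0,0,0]}]' | grep -E "tcp|^force"; python3 -m creep '[{"grip":1,"travel":[0,0,-0.1],"turn":[0,0,0]}]'| grep -E "tcp|^force"
```

```text
tcp_pos: [0.5073, 0.1452, 0.1642]
force: [-0.1, -1.2, 0.0]
tcp_pos: [0.5073, 0.1452, 0.1632]
force: [0.6, -0.4, -0.1]
```

```bash
python3 -m creep '[{"grip":1,"travel":[0,0,0],"turn":[0,0,0]}]'| grep -E "tcp|^force"
```

```text
tcp_pos: [0.5073, 0.1452, 0.1631]
force: [0.3, -0.0, -0.2]
```

```bash
python3 -m creep '[{"grip":1,"travel":[0,0,-0.1],"turn":[0,0,0]}]' | grep -E "tcp|^force"; python3 -m creep '[{"grip":1,"travel":[0,0,-0.1],"turn":[0,0,0]}]'| grep -E "tcp|^force"
```

```text
tcp_pos: [0.5074, 0.1452, 0.1623]
force: [-0.3, 0.3, -0.0]
tcp_pos: [0.5073, 0.1453, 0.1612]
force: [0.5, -1.0, -0.1]
```

```bash
python3 -m creep '[{"grip":1,"travel":[0,0,-0.1],"turn":[0,0,0]}]' | grep -E "tcp|^force"; python3 -m creep '[{"grip":1,"travel":[0,0,-0.1],"turn":[0,0,0]}]'| grep -E "tcp|^force"
```

```text
tcp_pos: [0.5073, 0.1452, 0.1601]
force: [-0.3, 0.5, 0.0]
tcp_pos: [0.5073, 0.1452, 0.1591]
force: [-0.8, 0.2, 0.3]
```

```bash
python3 -m creep '[{"grip":1,"travel":[0,0,-0.1],"turn":[0,0,0]}]' | grep -E "tcp|^force"; python3 -m creep '[{"grip":1,"travel":[0,0,-0.1],"turn":[0,0,0]}]'| grep -E "tcp|^force"
```

```text
tcp_pos: [0.5073, 0.1453, 0.1581]
force: [1.1, -0.4, 0.3]
tcp_pos: [0.5073, 0.1452, 0.1571]
force: [-0.3, 0.6, -0.0]
```

```bash
python3 -m creep '[{"grip":1,"travel":[0,0,-0.1],"turn":[0,0,0]}]' | grep -E "tcp|^force"; python3 -m creep '[{"grip":1,"travel":[0,0,-0.1],"turn":[0,0,0]}]'| grep -E "tcp|^force"
```

```text
tcp_pos: [0.5073, 0.1452, 0.1561]
force: [0.2, 0.2, 0.3]
tcp_pos: [0.5073, 0.1452, 0.1552]
force: [0.1, 0.1, -0.1]
```

```bash
python3 -m creep '[{"grip":1,"travel":[0,0,-0.1],"turn":[0,0,0]}]' | grep -E "tcp|^force"; python3 -m creep '[{"grip":1,"travel":[0,0,-0.1],"turn":[0,0,0]}]'| grep -E "tcp|^force"
```

```text
tcp_pos: [0.5073, 0.1452, 0.1542]
force: [-0.4, -0.3, 0.9]
tcp_pos: [0.5074, 0.1452, 0.1533]
force: [0.0, 0.3, 1.4]
```

Run:
```python
from plant import eyes
import cv2,numpy as np
im=np.ascontiguousarray(eyes.get_image("wrist")[:,:,::-1]); cv2.imwrite("pics/w2.png",im)
```

```text
(no output)
```

View pics/w2.png

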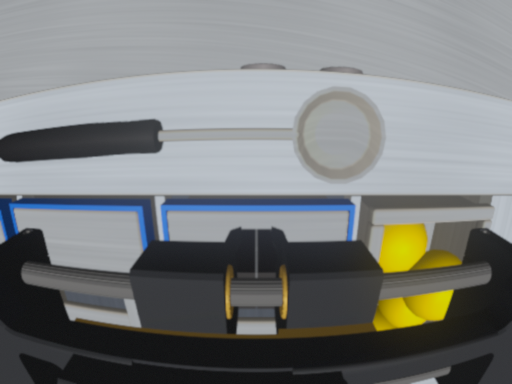

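The fingertips, now at about (257,240), are on the near flat end between the seal (row 208) and the recess. The force is starting to rise, so I'll keep going down.

```bash
python3 -m creep '[{"grip":1,"travel":[0,0,-0.05],"turn":[0,0,0]}]' | grep -E "tcp|^force"; python3 -m creep '[{"grip":1,"travel":[0,0,-0.05],"turn":[0,0,0]}]'| grep -E "tcp|^force"
```

```text
tcp_pos: [0.5074, 0.1452, 0.1528]
force: [-0.8, -0.6, 1.8]
tcp_pos: [0.5074, 0.1452, 0.1523]
force: [0.1, 0.4, 1.8]
```

```bash
python3 -m creep '[{"grip":1,"travel":[0,0,-0.1],"turn":[0,0,0]}]' | grep -E "tcp|^force"; python3 -m creep '[{"grip":1,"travel":[0,0,-0.05],"turn":[0,0,0]}]'| grep -E "tcp|^force"
```

```text
tcp_pos: [0.5074, 0.1452, 0.1513]
force: [0.4, -1.4, 1.9]
tcp_pos: [0.5075, 0.1453, 0.1508]
force: [-0.5, 0.4, 3.0]
```

It gave nearly 4 mm at under 3 N, so this is the loose lid. I'll finish the tip and hold it.

```bash
python3 -m creep '[{"grip":1,"travel":[0,0,-0.05],"turn":[0,0,0]},{"grip":1,"travel":[0,0,-0.05],"turn":[0,0,0]}]' | grep -E "tcp|^force"; python3 -m creep '[{"grip":1,"travel":[0,0,-0.05],"turn":[0,0,0]},{"grip":1,"travel":[0,0,0],"turn":[0,0,0]}]'| grep -E "tcp|^force"
```

```text
tcp_pos: [0.5075, 0.1453, 0.1502]
force: [-2.5, -0.2, 6.8]
tcp_pos: [0.5076, 0.1453, 0.1501]
force: [-2.9, -0.5, 9.8]
```

The force sat at about 2 N over roughly 4 mm of travel and then hit a stop near z = 0.150. That matches the loose lid tipping. I'll lift and go to its middle.

```bash
python3 -m creep '[{"grip":1,"travel":[0,0,0.5],"turn":[0,0,0]},{"grip":1,"travel":[0,0,1.5],"turn":[0,0,0]},{"grip":1,"travel":[2.2,0.3,0],"turn":[0,0,0]},{"grip":1,"travel":[2.2,0.3,0],"turn":[0,0,0]},{"grip":1,"travel":[2.1,0.3,0],"turn":[0,0,0]},{"grip":1,"travel":[0,0,0],"turn":[0,0,0]}]'
python3 - <<'E'
from plant import eyes
import cv2,numpy as np
im=np.ascontiguousarray(eyes.get_image("wrist")[:,:,::-1]); cv2.imwrite("pics/w3.png",im)
E
```

```text
clock: 6.45
tcp_pos: [0.5728, 0.1542, 0.1693]
ee_rot: [-0.066, 0.998, -0.0, -0.0]
force: [0.8, -0.0, -1.0]
grip_width: 0.004
grasp_force: 0.0
```

View pics/w3.png

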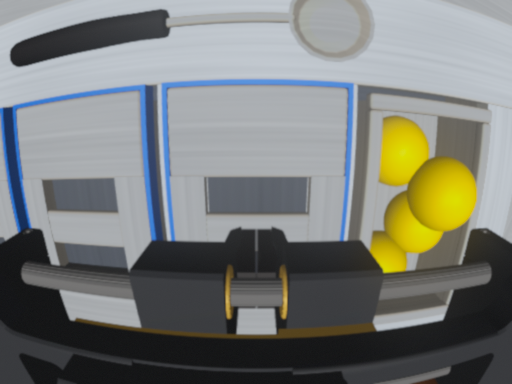

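The wrist view shows the bar's near edge at row 214, the recess's near edge at row 178, and the recess spanning columns 206–311, which puts it on the tool's line. I'll check the bar's x by ray casting.

```bash
python3 - <<'E'
from plant import eyes,manip
import numpy as np
from scipy.spatial.transform import Rotation as Ro
c=eyes.calibration("wrist");K=np.array(c['camera_matrix']);M=np.array(c['mount']);o=manip.get_obs()
R=Ro.from_quat(o['ee_rot']).as_matrix();p=np.array(o['tcp_pos'])
a=.132;u=np.array([[np.cos(a),np.sin(a)],[-np.sin(a),np.cos(a)]])
for n,px,z in(("bar edge",(257,214),.1545),("recess edge",(257,178),.1545),("seal",(257,84),.1535),("rec L",(206,195),.1545),("rec R",(311,195),.1545)):
    d=np.array([(px[0]-K[0,2]),(px[1]-K[1,2])]);r=np.hypot(*d);t=r/K[0,0]
    ray=R@M[:3,:3]@np.r_[np.sin(t)*d/r,np.cos(t)]; C=R@M[:3,3]+p
    X=C+ray*(z-C[2])/ray[2]; print(n,(u@(X-p)[:2]*1000).round(1))
E
python3 -m creep '[{"grip":1,"travel":[0,0,-0.6],"turn":[0,0,0]},{"grip":1,"travel":[0,0,-0.4],"turn":[0,0,0]},{"grip":1,"travel":[0,0,-0.2],"turn":[0,0,0]},{"grip":1,"travel":[0,0,0],"turn":[0,0,0]}]'
```

```text
bar edge [-11.9   1.3]
recess edge [-33.1   1.3]
seal [-84.7   1.2]
rec L [-23.2 -27.7]
rec R [-23.3  32. ]
clock: 7.0
tcp_pos: [0.5722, 0.1542, 0.1571]
ee_rot: [-0.066, 0.998, -0.0, -0.0]
force: [0.3, 0.1, 0.7]
grip_width: 0.007
grasp_force: 0.0
```

The tool is centred on the bar to within about 1 mm. I'll press slowly.

```bash
python3 -m creep '[{"grip":1,"travel":[0,0,-0.1],"turn":[0,0,0]},{"grip":1,"travel":[0,0,-0.1],"turn":[0,0,0]}]'| grep -E "tcp|^force"; python3 -m creep '[{"grip":1,"travel":[0,0,-0.1],"turn":[0,0,0]}]'| grep -E "tcp|^force";  python3 -m creep '[{"grip":1,"travel":[0,0,-0.1],"turn":[0,0,0]}]'| grep -E "tcp|^force"
```

```text
tcp_pos: [0.5724, 0.1542, 0.1552]
force: [0.3, -0.0, -0.2]
tcp_pos: [0.5725, 0.1542, 0.1549]
force: [-2.8, -1.0, 9.8]
tcp_pos: [0.5725, 0.1543, 0.1547]
force: [-5.2, -1.0, 12.4]
```

```bash
for i in 1; do python3 -m creep '[{"grip":1,"travel":[0,0,-0.1],"turn":[0,0,0]}]'| grep -E "tcp|^force"; python3 -m creep '[{"grip":1,"travel":[0,0,-0.1],"turn":[0,0,0]}]'| grep -E "tcp|^force"; done
```

```text
tcp_pos: [0.5725, 0.1543, 0.1539]
force: [-6.1, -1.2, 13.5]
tcp_pos: [0.5725, 0.1543, 0.1531]
force: [-6.0, -0.0, 14.0]
```

It's going down steadily: 2 mm at 14 N, as described for the loose lid.

```bash
python3 -m creep '[{"grip":1,"travel":[0,0,-0.1],"turn":[0,0,0]},{"grip":1,"travel":[0,0,-0.1],"turn":[0,0,0]}]'| grep -E "tcp|^force"; python3 -m creep '[{"grip":1,"travel":[0,0,-0.1],"turn":[0,0,0]}]'| grep -E "tcp|^force"
```

```text
tcp_pos: [0.5725, 0.1543, 0.1514]
force: [-7.9, -1.1, 15.9]
tcp_pos: [0.5725, 0.1543, 0.1506]
force: [-7.0, -1.6, 17.0]
```

```bash
python3 -m creep '[{"grip":1,"travel":[0,0,-0.1],"turn":[0,0,0]}]'| grep -E "tcp|^force"; python3 -m creep '[{"grip":1,"travel":[0,0,-0.05],"turn":[0,0,0]},{"grip":1,"travel":[0,0,0],"turn":[0,0,0]}]'| grep -E "tcp|^force"
```

```text
tcp_pos: [0.5725, 0.1543, 0.1497]
force: [-9.0, -1.5, 18.8]
tcp_pos: [0.5725, 0.1543, 0.1493]
force: [-7.2, -1.7, 18.6]
```

```bash
python3 -m creep '[{"grip":1,"travel":[0,0,-0.05],"turn":[0,0,0]},{"grip":1,"travel":[0,0,0],"turn":[0,0,0]}]'| grep -E "tcp|^force"; python3 -m creep '[{"grip":1,"travel":[0,0,-0.05],"turn":[0,0,0]},{"grip":1,"travel":[0,0,0],"turn":[0,0,0]}]'| grep -E "tcp|^force"; python3 -m creep '[{"grip":1,"travel":[0,0,-0.05],"turn":[0,0,0]},{"grip":1,"travel":[0,0,0],"turn":[0,0,0]}]'| grep -E "tcp|^force"
```

```text
tcp_pos: [0.5725, 0.1543, 0.1489]
force: [-8.6, -1.4, 19.6]
tcp_pos: [0.5726, 0.1543, 0.1488]
force: [-8.6, -0.7, 21.6]
tcp_pos: [0.5726, 0.1543, 0.1487]
force: [-11.2, -1.2, 24.5]
```

It has stopped about 6 mm down and the force is rising steeply, so it's home. I'll lift, then feel its near end again to confirm it no longer tips.

```bash
python3 -m creep '[{"grip":1,"travel":[0,0,0.3],"turn":[0,0,0]},{"grip":1,"travel":[0,0,1.2],"turn":[0,0,0]},{"grip":1,"travel":[-2.2,-0.3,0],"turn":[0,0,0]},{"grip":1,"travel":[-2.2,-0.3,0],"turn":[0,0,0]},{"grip":1,"travel":[-2.1,-0.3,0],"turn":[0,0,0]},{"grip":1,"travel":[0,0,-0.6],"turn":[0,0,0]},{"grip":1,"travel":[0,0,-0.4],"turn":[0,0,0]},{"grip":1,"travel":[0,0,0],"turn":[0,0,0]}]'
```

```text
clock: 10.25
tcp_pos: [0.5077, 0.1452, 0.1497]
ee_rot: [-0.066, 0.998, 0.0, -0.0]
force: [0.7, 0.3, 0.3]
grip_width: 0.006
grasp_force: 0.0
```

```bash
python3 -m creep '[{"grip":1,"travel":[0,0,-0.1],"turn":[0,0,0]},{"grip":1,"travel":[0,0,0],"turn":[0,0,0]}]'| grep -E "tcp|^force"; python3 -m creep '[{"grip":1,"travel":[0,0,-0.05],"turn":[0,0,0]},{"grip":1,"travel":[0,0,0],"turn":[0,0,0]}]'| grep -E "tcp|^force"; python3 -m creep '[{"grip":1,"travel":[0,0,-0.05],"turn":[0,0,0]},{"grip":1,"travel":[0,0,0],"turn":[0,0,0]}]'| grep -E "tcp|^force"
```

```text
tcp_pos: [0.5075, 0.1452, 0.1491]
force: [0.5, -0.6, 0.5]
tcp_pos: [0.5075, 0.1452, 0.1489]
force: [-0.7, -0.1, 1.2]
tcp_pos: [0.5075, 0.1453, 0.1487]
force: [-1.4, -0.2, 5.0]
```

The end is now firm: 5 N within about 0.3 mm, and the end lies 5–6 mm lower than before. I'll withdraw clear and hand in.

```bash
python3 -m creep '[{"grip":1,"travel":[0,0,0.5],"turn":[0,0,0]},{"grip":1,"travel":[0,0,2],"turn":[0,0,0]},{"grip":1,"travel":[0,0,4],"turn":[0,0,0]},{"grip":1,"travel":[0,0,4],"turn":[0,0,0]},{"grip":1,"travel":[-2,0,1],"turn":[0,0,0]},{"grip":1,"travel":[0,0,0],"turn":[0,0,0]},{"grip":1,"travel":[0,0,0],"turn":[0,0,0]}]'
python3 -c "
from plant import eyes
import cv2
cv2.imwrite('pics/t2.png',eyes.get_image('side')[:,:,::-1])"
```

```text
clock: 11.88
tcp_pos: [0.4875, 0.1452, 0.2625]
ee_rot: [-0.066, 0.998, 0.0, -0.0]
force: [-1.0, 1.1, -0.3]
grip_width: 0.004
grasp_force: 0.0
```

View pics/t2.png

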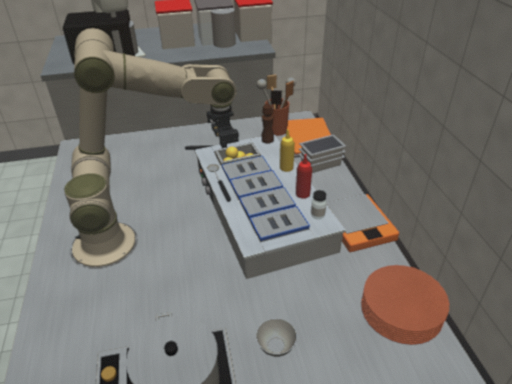

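The side view shows the gripper clear above the well at about (225,130). The lids lie level, and the bottles, spoon and bowl are where they were.

```bash
python3 -c "
from plant import job_done
print(job_done())"
```

```text
the job is handed in; nothing more can be done
None
```

The loose lid was the one next to the lemons: it tipped about 4 mm at roughly 2 N, I pressed it about 6 mm down until it was home, its near end then felt firm, and I handed the job in with the arm clear at about 12 s; the other three lids were never touched.

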